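Shut the instrument cover and lock its quarter-turn stud

ROBOT

A 7-joint arm with a two-finger parallel gripper is mounted at the origin on the work surface. World frame = base frame: x ahead of the robot, y to its left, z up, the work surface at z = 0. Lengths are in mm, angles in rad, forces in N, time in s.
With the tool pointing down it reaches from about 400 to 875 mm from the base axis. Payload 4.4 kg.
Tool frame: the origin (TCP) lies midway between the tips of the shut fingers; the grasp point (between the pads) lies 19 mm behind it; z points along the fingers, x is the direction in which the jaws open and shut, and the axes are right-handed (so a half turn about z gives the same grasp; the last joint's range is limited). The gripper opens to 85 mm and grips with 20 to 120 N. Pads are 22 mm wide; open, the fingers measure 114 mm over their backs; the gripper's body (76 mm by 85 mm) begins 54 mm behind the grasp point. The pads swing forward as they close: fully open they stand 13 mm farther back than shut.
Start: joints at [-1.407, 0.628, 0.038, 1.517, -0.027, 0.996, -0.02], TCP at [148.033, 632.933, 231.313] pointing down, gripper open.
Joint ranges: [-3.06, 3.06], [-0.37, 2.12], [-1.25, 1.32], [0.18, 2.47], [-1.1, 4.24], [0.23, 1.98], [-2.94, 2.94]. Speed limits (rad/s): [2.57, 2.57, 3.14, 3.14, 3.14, 3.14, 3.14].

INTERFACE

Orientations are given as a unit quaternion [w, x, y, z].
In Python, from rig import sensors, viewer, bot, finder gives the robot as it stands.
- The arm moves only by the tool send_rows, never from a script. Its argument "rows" is a list of rows, each an object with "travel": the shift along the tool's x, y, z in m, a list of three; "dr": the turn, a rotation vector about the tool's x, y, z in rad, a list of three; "hand": the gripper's target within -1 to 1 (fully open at 1, half-way at 0, shut at -1). A call has 1 to 20 rows; each row shifts and turns the commanded pose from where the row before left it, along the tool's axes as they then stand; what a row does not reach is not made up. A row lasts 1/10 s, in which the tool goes at most 50 mm and 8.59 degrees, less where a joint would pass 70% of its speed; a pose out of reach is approached as far as the arm can. A call with a gripper value outside its range is refused whole. The fingers move at their own pace and stop on an object; "newtons" is the grip in N (left out, the last holds). Time passes only in rows, so rows that do not move let the fingers close. It gives the time, the measured TCP pose, the force and the opening at its end, in the units of the state.
- sensors.observe(): the state, without advancing time (a new reading comes with each control period).
- viewer.snapshot(name): name is "scene" or "side" or "wrist"; returns a dict with "frame" (400x640x3 uint8, red, green, blue), "range_z" (400x640 float32, mm along the optical axis (not along the pixel's ray), 0 where there is no reading), "camera_matrix" (3x3 intrinsics, pixels), "k1" (the pictures are not rectified: a ray, as slopes to the right and down, at radius r is drawn at 1 + k1 r^2 times it, then the intrinsics apply), "R" (3x3) and "t" (3): a world point X has camera coordinates R X + t. Camera axes: x right, y down, z forward; pixel columns grow to the right and rows downward; lengths in mm; the calibration is good to about 2 mm. A picture is of the moment at which its call begins.
- bot.sign_off(): hands the job in, once; it reports no verdict.
Trained networks look in the newest picture that a camera, given by its name, has taken for a name from the list of things; names that differ only in an ending like _2 or _b are one class to them, and where a whole thing is asked for, a point or a joint stands for the part that bears it (a point fixed in the world has none). Each returns a list of dicts, best first, with "score" (0 to 1); they miss things now and then, are a little off and sometimes report something else, mostly with a low value. They report only what shows in the picture. A call takes as long as a camera call.
- finder.spot_in(camera, query): "rect" ([left, top, right, bottom] in pixels, round what is visible of it).
- finder.place_of(camera, query): "uv" ([column, row] in pixels: a listed point, or the origin of a listed thing).
The state is a dict: "clock": time; "joints": joint angles; "joint_velocities": joint speeds; "joint_torque": joint torques, N m; "ee_pos": TCP position; "eef_rot": TCP orientation; "wrist_force": force on the tool from outside, world axes, zero at the start; "torque": the same for the moment, N m; "opening": finger opening in mm.
Only numpy, scipy, OpenCV 4.12 (cv2) and the standard library are available. Lean on these libraries where they do the work, as an engineer would, in place of code of your own. Each camera call takes 0.05 s, during which the arm holds its last target.

TASK

The repair of the instrument on the bench is done: swing its hinged cover fully shut, push the wing-headed stud in until it is gently felt to reach the bottom, turn it a quarter turn clockwise while pushed in so that it locks, and let go. Do not force the stud against its receptacle, and leave the screwdriver, jar, spool and tape beside the case where they lie.

Things in the scene. Friction and masses are not known exactly. Their poses are not given: they have to be found in the camera images.
- case_top (a point): A grey sheet-steel instrument case, 210 mm (x) by 220 mm (y), fixed to the bench. This point: centre of the shut cover's outer face, 81 mm above the bench; x points from the front to the hinge, y to the left seen from the front, z up. The hinge line lies along y, 105 mm in +x of this point, 6 mm lower.
- cover (a joint): Opening angle of the flat grey hinged cover (211 x 220 x 6 mm) that is the case's whole top: 0 shut, up to 1.2 rad; its front edge (nearest the robot) swings up, the hinge is at the back. A stiff friction hinge: the cover stays where it is left, about 5 N on its outer face near the front moves it; there is a firm stop at 0.
- cover_press (a point): A bare spot on the cover's outer face, 120 mm from the hinge line and 65 mm to the left of the stud's centre line (z is the face's outward normal): a good place to push the cover down from above.
- stud_grip (a point): Centre of the black wing (thumb bar) of the quarter-turn stud, 170 mm from the hinge line on the cover's centre line. Wing 10 mm thick (its x), 36 mm long (its y), 25 mm tall (its z, outward); stud fully out: its top is 49 mm, its underside 24 mm above the cover's face, on an 18 mm round shank. Axes turn and move with the stud.
- stud_press (a joint): How far the stud is pushed in, m: 0 = out, 0.022 = last stop. A spring pushes out with 5 N + 0.2 N/mm. With the cover shut, a cross pin inside passes under the roof of a receptacle at 5 to 17 mm and meets its hard floor 1.5 mm farther on: the depth differs every time and is not measured, so feel for the floor; push with 10 to 17 N in all. Pin force on the receptacle must stay below 20 N.
- stud_turn (a joint): Turn of the stud, rad: 0 = unlocked (wing along the case's y), clockwise from above up to a stop at 1.571 (wing along x). Turns with 0.03 N m plus light friction. Cover shut: not pushed in, it is blocked at 0.18; pushed in, it runs under the roof, and past 1.32 it springs out 4 mm into a locking notch when let go and cannot turn back.
- screwdriver_grip (a point): Screwdriver, about 170 mm long, black handle; this point is on its handle. Bystander.
- spool: Grey solder-wire spool, 48 mm across, 36 mm high, standing; origin at the centre of its underside. Bystander.
- tape: Roll of paper tape lying flat, 64 mm across, 18 mm high; origin at the centre of its underside. Bystander.
- jar: Glass screw jar, 44 mm across, 45 mm high; origin at the centre of its underside. Bystander.

How it is judged:
By the outcome, as a careful person would: the job done as asked, in the order asked, and still so for the second after the job is handed in, with the robot touching nothing.
It also fails if it takes over 45 s, if anything falls off the work surface, if the arm or the gripper's body presses on something with over 40 N, if the wrist force passes 120 N, or if a joint passes its speed limit or range.

## Working session

There is one attempt and no reset: what is moved stays moved. The work goes in short steps, Python scripts to look and compute and a tool call to move; the robot and the scene stay as the last step left them, time stands still between calls to the robot, and variables do not carry over. Pictures are saved under pics/ and viewed, and the job is handed in when it is done.

Besides the shell and the picture viewer there is one more tool, called after "Request:" as a command line: name --argument value ..., lists and objects as JSON in quotes. send_rows: Moves the arm, as the interface text tells. Its arguments: {"type":"object","properties":{"rows":{"type":"array"},"newtons":{"type":"number"}},"required":["rows"]}

```bash
ls; mkdir -p pics
cat > h.py <<'E'
import numpy as np, cv2
from rig import sensors, viewer, bot, finder
def snap(n,f=None):
    s=viewer.snapshot(n)
    if f: cv2.imwrite('pics/'+f,cv2.cvtColor(s['frame'],cv2.COLOR_RGB2BGR))
    return s
def ray(s,uv):
    K=np.array(s['camera_matrix']);k=s['k1']
    d=np.array([(uv[0]-K[0,2])/K[0,0],(uv[1]-K[1,2])/K[1,1]])
    u=d.copy()
    for _ in range(20): u=d/(1+k*(u@u))
    return np.array([u[0],u[1],1.])
def world(s,uv,z=None):
    if z is None:
        c,r=int(round(uv[0])),int(round(uv[1]))
        p=s['range_z'][max(r-2,0):r+3,max(c-2,0):c+3]; p=p[p>0]
        if len(p)==0: return None
        z=np.median(p)
    R=np.array(s['R']);t=np.array(s['t'])
    return R.T@(ray(s,uv)*z-t)
def cloud(s):
    K=np.array(s['camera_matrix']);h,w=s['range_z'].shape
    uu,vv=np.meshgrid(np.arange(w),np.arange(h))
    d=np.stack([(uu-K[0,2])/K[0,0],(vv-K[1,2])/K[1,1]],-1);u=d.copy()
    for _ in range(20): u=d/(1+s['k1']*(u**2).sum(-1,keepdims=True))
    P=np.concatenate([u,np.ones((h,w,1))],-1)*s['range_z'][...,None]
    return (P-np.array(s['t']))@np.array(s['R'])
def onz(s,uv,zw):
    R=np.array(s['R']);t=np.array(s['t']);c=-R.T@t;d=R.T@ray(s,uv)
    return c+d*(zw-c[2])/d[2]
E
python3 - <<'E'
from h import *
np.set_printoptions(precision=1,suppress=True)
print(sensors.observe())
for n in ['scene','side','wrist']:
    s=snap(n,n+'0.png')
    print(n,'cam at',-np.array(s['R']).T@s['t'])
    for q in ['case_top','cover','cover_press','stud_grip','screwdriver_grip','spool','tape','jar']:
        for o in finder.place_of(n,q)[:1]: print(q,o['score'],o['uv'],world(s,o['uv']))
E
```

```text
pics
{'clock': 0.0, 'joints': array([-1.4,  0.6,  0. ,  1.5, -0. ,  1. , -0. ]), 'joint_velocities': array([ 0., -0.,  0., -0.,  0.,  0.,  0.]), 'joint_torque': array([ -0. , -56.3,   1.2, -19.3,   0. ,   0. ,  -0. ]), 'ee_pos': array([147.9, 632.3, 230.4]), 'eef_rot': array([ 0. ,  0.8,  0.6, -0. ]), 'wrist_force': array([ 0.6,  0.5, -0.8]), 'torque': array([ 0., -0., -0.]), 'opening': 85.6723620845375}
scene cam at [1236.4  836.4  743.5]Traceback (most recent call last):
  File "<stdin>", line 8, in <module>
ValueError: it knows: case_top, cover_press, jar, screwdriver_grip, spool, stud_grip, tape
```

Run:
```python
from h import *
np.set_printoptions(precision=3,suppress=True)
print(sensors.observe()['eef_rot'])
for n in ['scene','side','wrist']:
    s=snap(n,n+'0.png')
    print(n,'cam at',-np.array(s['R']).T@s['t'])
    for q in ['case_top','cover_press','stud_grip','screwdriver_grip','spool','tape','jar']:
        for o in finder.place_of(n,q)[:1]: print(q,o['score'],o['uv'],world(s,o['uv']))
```

```text
[ 0.001  0.784  0.621 -0.001]
scene cam at [1236.443  836.395  743.464]
cover_press 0.6 [336.7, 174.1] [577.514  68.188 161.717]
stud_grip 0.49 [317.6, 141.6] [584.517   6.662 223.443]
screwdriver_grip 0.67 [405.6, 234.4] [479.757 209.136  24.48 ]
tape 0.52 [263.2, 204.3] [689.894 -81.203  48.393]
jar 0.8 [369.3, 241.2] [558.789 167.858  17.864]
side cam at [ 187.908 -478.499  574.937]
case_top 0.6 [325.2, 224.6] [614.426  63.597  21.207]
cover_press 0.65 [310.4, 174.0] [533.303   3.81  204.758]
stud_grip 0.72 [334.0, 158.8] [574.115  -5.983 224.636]
screwdriver_grip 0.57 [233.5, 217.4] [470.994 198.696  18.74 ]
spool 0.93 [379.1, 313.2] [ 545.149 -174.398   23.083]
tape 0.61 [414.7, 292.3] [ 645.327 -164.088   -0.706]
jar 0.63 [273.0, 221.5] [511.364  99.659  53.247]
wrist cam at [ 74.468 650.427 373.329]
```

View pics/scene0.png

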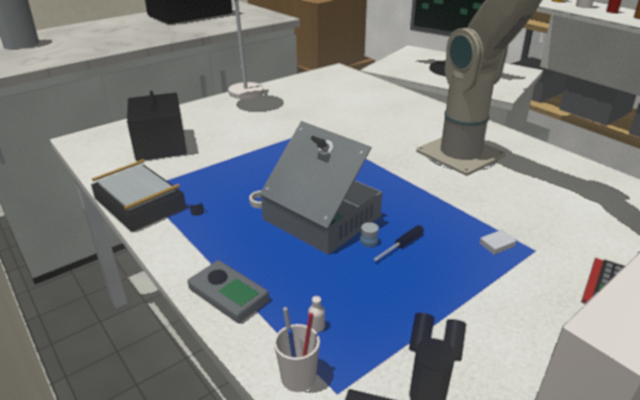

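View pics/side0.png

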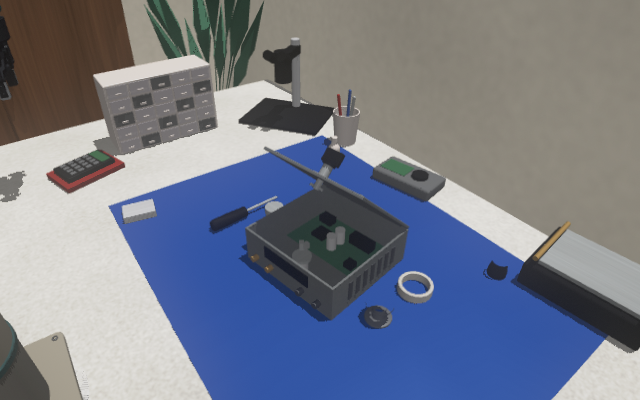

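View pics/wrist0.png

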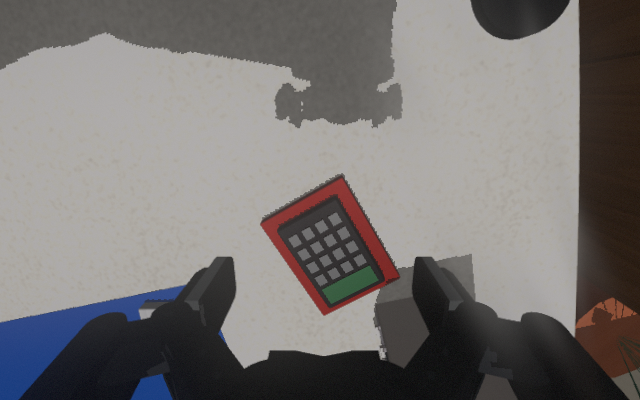

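The scene view shows the cover open (corners about (302,121), (371,149), (330,228), (262,206)) with the stud at about (320,145). The side view shows the open case at about (325,250). The wrist view shows only bench. Next I fit the geometry.

```bash
cat > fit.py <<'E'
from h import *
np.set_printoptions(precision=3,suppress=True)
s=snap('scene'); C=cloud(s)
m=np.zeros((400,640),np.uint8)
cv2.fillPoly(m,[np.array([[300,165],[345,180],[325,215],[275,197]])],1)
P=C[(m>0)&(s['range_z']>0)]
for _ in range(4):
    c=np.median(P,0) if _==0 else P.mean(0); n=np.linalg.svd(P-c)[2][2]; d=(P-c)@n; P=P[abs(d)<max(3,2*np.std(d))]
n*=np.sign(n[2]); print('plane',c,n,'resid',np.std((P-c)@n),'tilt',np.arccos(n[2]),'yaw',np.degrees(np.arctan2(-n[1],-n[0])))
R=np.array(s['R']);cam=-R.T@np.array(s['t'])
# mask of points on plane
on=(abs((C-c)@n)<5)&(s['range_z']>0)
reg=np.zeros_like(m);reg[100:250,240:400]=1
on=(on&(reg>0)).astype(np.uint8)
k,l,st,ce=cv2.connectedComponentsWithStats(cv2.morphologyEx(on,cv2.MORPH_OPEN,np.ones((3,3))))
i=1+np.argmax(st[1:,4]); mm=(l==i)
yaw=np.arctan2(-n[1],-n[0])
# in plane coords: e_y (hinge dir), e_u = from hinge to front, along face
Q=C[mm]; ang=np.arctan2(n[2],0)
ey=np.cross(n,[0,0,1.]);ey/=np.linalg.norm(ey); eu=np.cross(ey,n); eu*=np.sign(eu[2])
A=np.stack([(Q-c)@eu,(Q-c)@ey],1).astype(np.float32)
r=cv2.minAreaRect(A); print(r)
for b in cv2.boxPoints(r): print(c+b[0]*eu+b[1]*ey)
# case/others low points
v=s['frame'].copy(); v[mm]=[255,0,0]
cv2.imwrite('pics/mask.png',cv2.cvtColor(v,cv2.COLOR_RGB2BGR)[80:280,200:460].repeat(2,0).repeat(2,1))
E
python3 fit.py
python3 - <<'E'
from h import *
np.set_printoptions(precision=1,suppress=True)
for n in ['scene','side']:
    s=snap(n)
    C=cloud(s)
    print(n)
    uv=[(325,245),(310,235),(375,200),(371,150),(302,122),(205,345)] if n=='scene' else [(408,235),(330,312),(248,237),(268,252),(310,183),(265,150),(378,200)]
    for p in uv: print(p,world(s,p),onz(s,p,75))
E
```

```text
plane [626.222  33.91  122.347] [0.672 0.118 0.731] resid 1.4367139790571548 tilt 0.7511989531749598 yaw -170.08267622926786
((41.748512268066406, 21.909530639648438), (215.16978454589844, 225.3555450439453), 0.2797965109348297)
[697.105 -89.791  77.038]
[657.5   132.056  77.789]
[502.772 103.937 224.644]
[ 542.376 -117.91   223.893]
scene
(325, 245) [654.1 120.1  24.4] [695.  170.5  75. ]
(310, 235) [661.9  73.8  29.9] [698.2 122.   75. ]
(375, 200) [475.8  97.   63.9] [488.2 109.1  75. ]
(371, 150) [ 213.4 -189.9    3.6] [312.1 -90.8  75. ]
(302, 122) [ 543.2 -108.9  221. ] [ 349.4 -373.1   75. ]
(205, 345) [999.8 183.   -9.8] [1026.5  256.5   75. ]
side
(408, 235) [747.6 -47.8   4.2] [ 678.2 -101.2   75. ]
(330, 312) [ 483.6 -122.6   18.7] [ 453.7 -158.6   75. ]
(248, 237) [446.8  83.7  56. ] [437.3  63.   75. ]
(268, 252) [455.6  25.2  57.1] [446.3   7.8  75. ]
(310, 183) [697.7 234.9   1.6] [632.4 143.6  75. ]
(265, 150) [689.8 439.6   5. ] [628.1 326.8  75. ]
(378, 200) [784.6  83.5   2.4] [708.9  12.3  75. ]
```

Run:
```python
import cv2
a=cv2.imread('pics/side0.png')[130:340,190:460];cv2.imwrite('pics/sidec.png',cv2.resize(a,None,fx=2.9,fy=2.8,interpolation=cv2.INTER_CUBIC))
```

```text
(no output)
```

View pics/sidec.png

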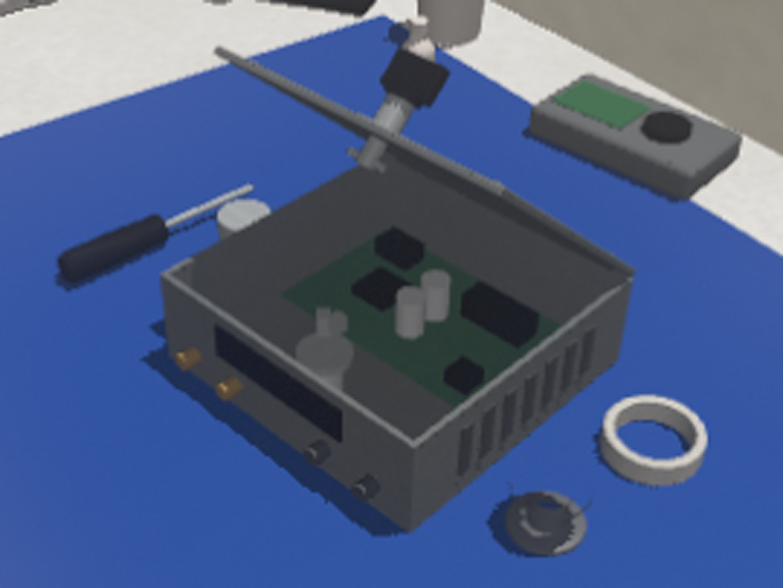

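View pics/mask.png

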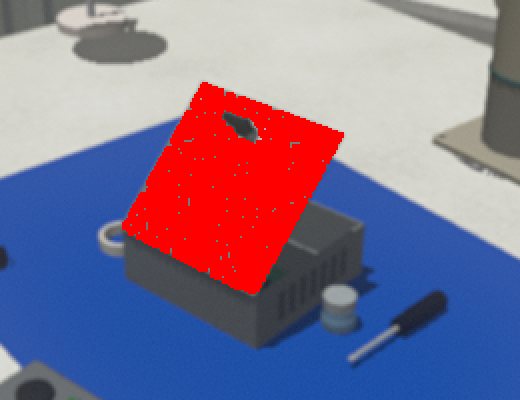

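Request:
send_rows --rows '[{"travel":[0,0,-0.035],"dr":[0,0,0],"hand":-1},{"travel":[0,0,-0.035],"dr":[0,0,0],"hand":-1},{"travel":[-0.0301,0.0366,0],"dr":[0,0,0],"hand":-1},{"travel":[-0.0301,0.0366,0],"dr":[0,0,0],"hand":-1},{"travel":[-0.0301,0.0366,0],"dr":[0,0,0],"hand":-1},{"travel":[-0.0301,0.0366,0],"dr":[0,0,0],"hand":-1},{"travel":[-0.0301,0.0366,0],"dr":[0,0,0],"hand":-1},{"travel":[-0.0301,0.0366,0],"dr":[0,0,0],"hand":-1},{"travel":[-0.0301,0.0366,0],"dr":[0,0,0],"hand":-1},{"travel":[-0.0301,0.0366,0],"dr":[0,0,0],"hand":-1},{"travel":[-0.0301,0.0366,0],"dr":[0,0,0],"hand":-1},{"travel":[-0.0301,0.0366,0],"dr":[0,0,0],"hand":-1},{"travel":[-0.0301,0.0366,0],"dr":[0,0,0],"hand":-1},{"travel":[-0.0301,0.0366,0],"dr":[0,0,0],"hand":-1},{"travel":[-0.0301,0.0366,0],"dr":[0,0,0],"hand":-1},{"travel":[-0.0301,0.0366,0],"dr":[0,0,0],"hand":-1},{"travel":[-0.0301,0.0366,0],"dr":[0,0,0],"hand":-1}]'

```text
clock: 3.15
ee_pos: [580.8, 66.6, 301.5]
eef_rot: [0.0, 0.783, 0.621, 0.0]
wrist_force: [1.1, 1.1, 0.3]
opening: 0.0
```

Request:
send_rows --rows '[{"travel":[0,0,0],"dr":[0,0,0.1457],"hand":-1},{"travel":[0,0,0],"dr":[0,0,0.1457],"hand":-1},{"travel":[0,0,0],"dr":[0,0,0.1457],"hand":-1},{"travel":[0,0,0],"dr":[0,0,0.1457],"hand":-1},{"travel":[0,0,0],"dr":[0,0,0.1457],"hand":-1},{"travel":[0,0,0],"dr":[0,0,0.1457],"hand":-1},{"travel":[0,0,0],"dr":[0,0,0.1457],"hand":-1},{"travel":[0,0,0],"dr":[0,0,0.1457],"hand":-1},{"travel":[0,0,0],"dr":[0,0,0],"hand":-1},{"travel":[0,0,0],"dr":[0,0,0],"hand":-1}]'

```text
clock: 4.15
ee_pos: [579.7, 68.4, 301.3]
eef_rot: [0.0, 0.996, 0.089, -0.0]
wrist_force: [-0.7, -0.2, 0.5]
opening: 0.1
```

Request:
send_rows --rows '[{"travel":[0,0,0.04],"dr":[0,0,0],"hand":-1},{"travel":[0,0,0.04],"dr":[0,0,0],"hand":-1},{"travel":[0,0,0.03],"dr":[0,0,0],"hand":-1},{"travel":[0,0,0.01],"dr":[0,0,0],"hand":-1},{"travel":[0,0,0.006],"dr":[0,0,0],"hand":-1},{"travel":[0,0,0.006],"dr":[0,0,0],"hand":-1},{"travel":[0,0,0.006],"dr":[0,0,0],"hand":-1}]'

```text
clock: 4.85
ee_pos: [581.0, 68.2, 164.4]
eef_rot: [-0.0, 0.996, 0.088, 0.002]
wrist_force: [0.0, -0.0, 4.8]
opening: -0.4
```

Request:
send_rows --rows '[{"travel":[-0.006,0,0.0065],"dr":[0,0,0],"hand":-1},{"travel":[-0.0057,0,0.007],"dr":[0,0,0],"hand":-1},{"travel":[-0.0052,0,0.0074],"dr":[0,0,0],"hand":-1},{"travel":[-0.0046,0,0.0077],"dr":[0,0,0],"hand":-1},{"travel":[-0.004,0,0.008],"dr":[0,0,0],"hand":-1},{"travel":[-0.0034,0,0.0083],"dr":[0,0,0],"hand":-1},{"travel":[-0.0028,0,0.0086],"dr":[0,0,0],"hand":-1},{"travel":[-0.002,0,0.0087],"dr":[0,0,0],"hand":-1},{"travel":[-0.001,0,0.005],"dr":[0,0,0],"hand":-1},{"travel":[-0.0005,0,0.003],"dr":[0,0,0],"hand":-1}]'

```text
clock: 5.85
ee_pos: [544.0, 62.0, 92.2]
eef_rot: [-0.0, 0.996, 0.088, -0.001]
wrist_force: [-0.5, -0.1, 1.2]
opening: -0.0
```

Request:
send_rows --rows '[{"travel":[0,0,0.003],"dr":[0,0,0],"hand":-1},{"travel":[0,0,0.002],"dr":[0,0,0],"hand":-1},{"travel":[0,0,0.002],"dr":[0,0,0],"hand":-1}]'

```text
clock: 6.15
ee_pos: [544.5, 62.1, 85.9]
eef_rot: [-0.0, 0.996, 0.088, -0.001]
wrist_force: [-1.5, -0.6, 2.4]
opening: -0.1
```

Request:
send_rows --rows '[{"travel":[0,0,0.0015],"dr":[0,0,0],"hand":-1},{"travel":[0,0,0.0015],"dr":[0,0,0],"hand":-1},{"travel":[0,0,0.0],"dr":[0,0,0],"hand":-1}]'

```text
clock: 6.45
ee_pos: [545.2, 62.2, 82.9]
eef_rot: [0.0, 0.996, 0.088, 0.0]
wrist_force: [0.4, 1.1, 0.3]
opening: 0.1
```

Request:
send_rows --rows '[{"travel":[0,0,0.001],"dr":[0,0,0],"hand":-1},{"travel":[0,0,0.001],"dr":[0,0,0],"hand":-1},{"travel":[0,0,0.0],"dr":[0,0,0],"hand":-1}]'

```text
clock: 6.75
ee_pos: [545.4, 62.2, 81.1]
eef_rot: [-0.0, 0.996, 0.088, 0.0]
wrist_force: [0.4, 0.2, 0.7]
opening: 0.1
```

Run:
```python
from h import *
for n in ['scene','side']:
    s=snap(n); 
    a=s['frame'][100:300,190:460] if n=='scene' else s['frame'][110:340,190:460]
    cv2.imwrite('pics/%s1.png'%n,cv2.resize(cv2.cvtColor(a,cv2.COLOR_RGB2BGR),None,fx=2.5,fy=2.5,interpolation=cv2.INTER_CUBIC))
    print(sensors.observe()['wrist_force'])
```

```text
[0.42925142 0.60318603 0.30627771]
[ 0.42364569 -0.26752017  1.64395323]
```

View pics/scene1.png

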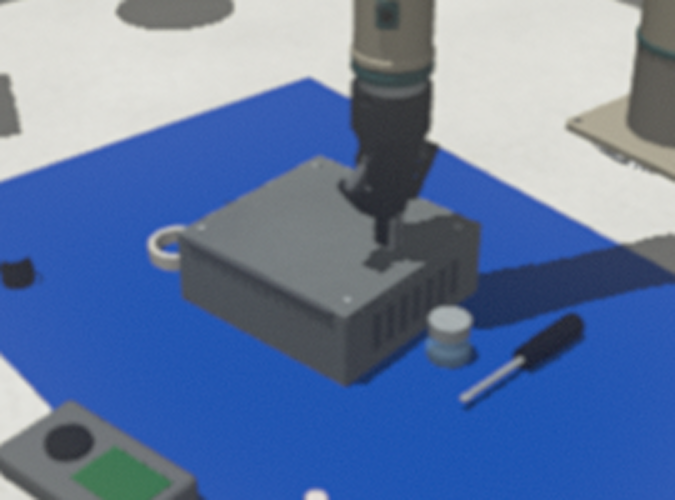

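View pics/side1.png

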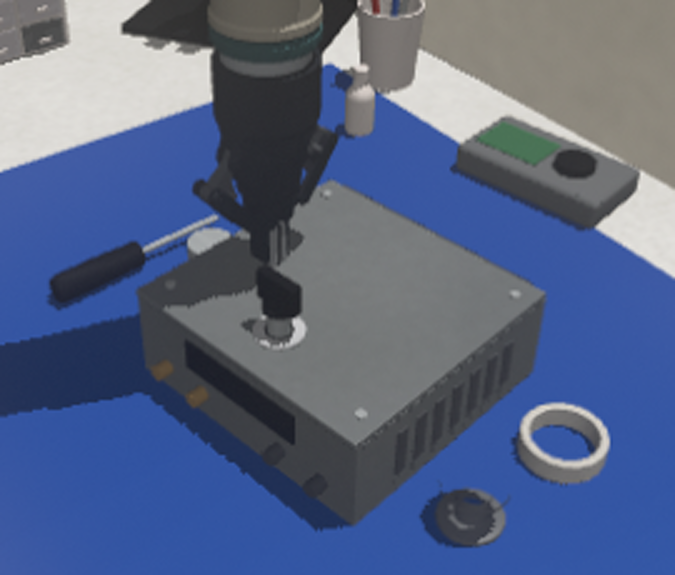

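Both views show the cover nearly or fully shut, with the fingertips on it and the stud still upright. I'll press until the stop is felt.

Request:
send_rows --rows '[{"travel":[0,0,0.001],"dr":[0,0,0],"hand":-1},{"travel":[0,0,0.0],"dr":[0,0,0],"hand":-1}]'

```text
clock: 7.05
ee_pos: [545.4, 62.1, 81.0]
eef_rot: [-0.0, 0.996, 0.087, 0.0]
wrist_force: [-1.4, -1.3, 9.3]
opening: 0.0
```

Request:
send_rows --rows '[{"travel":[0,0,0.001],"dr":[0,0,0],"hand":-1},{"travel":[0,0,0.0],"dr":[0,0,0],"hand":-1}]'

```text
clock: 7.25
ee_pos: [545.4, 62.2, 80.9]
eef_rot: [-0.001, 0.996, 0.087, 0.001]
wrist_force: [-3.4, 0.7, 17.7]
opening: -0.1
```

Request:
send_rows --rows '[{"travel":[0,0,-0.02],"dr":[0,0,0],"hand":-1},{"travel":[0,0,-0.05],"dr":[0,0,0],"hand":-1},{"travel":[0,0,-0.05],"dr":[0,0,0],"hand":-1},{"travel":[0,0,-0.01],"dr":[0,0,0],"hand":-1},{"travel":[-0.0265,0.032,0],"dr":[0,0,0],"hand":0},{"travel":[-0.0265,0.032,0],"dr":[0,0,0],"hand":0},{"travel":[0,0,0],"dr":[0,0,0],"hand":0},{"travel":[0,0,0],"dr":[0,0,0],"hand":0}]'

```text
clock: 8.05
ee_pos: [503.7, -10.9, 209.0]
eef_rot: [-0.0, 0.996, 0.086, -0.0]
wrist_force: [-0.6, 0.3, 0.4]
opening: 42.5
```

Run:
```python
from h import *
np.set_printoptions(precision=2,suppress=True)
o=sensors.observe(); print(o['ee_pos'],o['eef_rot'],o['opening'],o['joints'])
for n in ['wrist','side']:
    s=snap(n,n+'2.png')
    for q in ['stud_grip','case_top']:
        for r in finder.place_of(n,q)[:2]: print(n,q,r['score'],r['uv'],world(s,r['uv']),onz(s,r['uv'],117.5))
    C=cloud(s); ok=s['range_z']>0
    # wing top points & cover points
    w=ok&(abs(C[...,2]-130)<4)&(np.hypot(C[...,0]-504,C[...,1]+10)<35)
    P=C[w]; print('wing top',len(P), P.mean(0) if len(P) else '')
    if len(P)>20:
        r=cv2.minAreaRect(P[:,:2].astype(np.float32)); print(r)
    f=ok&(abs(C[...,0]-600)<60)&(abs(C[...,1]-0)<60)&(abs(C[...,2]-81)<25); Q=C[f]
    if len(Q)>50:
        c=Q.mean(0);print('cover',len(Q),c,np.linalg.svd(Q-c,full_matrices=False)[2][2])
```

```text
[503.7  -10.92 209.02] [-0.    1.    0.09 -0.  ] 42.46481723991524 [-0.35  0.49  0.46  1.95 -0.31  0.77  0.46]
wrist stud_grip 0.66 [325.3, 205.6] [504.3   -6.   129.21] [505.02  -9.68 117.5 ]
wrist stud_grip 0.36 [388.6, 28.5] [536.82 141.93  44.52] [525.84 123.32 117.5 ]
wrist case_top 0.64 [395.7, 191.1] [568.43   3.47  80.71] [557.85  11.68 117.5 ]
wing top 575 [504.21  -8.38 129.09]
((504.37408447265625, -9.706487655639648), (9.968690872192383, 35.7866096496582), 10.190643310546875)
cover 15843 [599.28   3.99  80.47] [ 0. -0. -1.]
side stud_grip 0.7 [301.0, 227.0] [500.01 -15.91 121.32] [502.64 -12.02 117.5 ]
side case_top 0.97 [325.4, 221.8] [572.13   9.49  83.03] [545.21 -24.7  117.5 ]
wing top 108 [502.62 -12.77 129.85]
((503.0185852050781, -11.242027282714844), (11.373279571533203, 35.374263763427734), 13.513586044311523)
cover 2454 [598.7   -3.68  81.61] [-0.   -0.01 -1.  ]
```

View pics/wrist2.png

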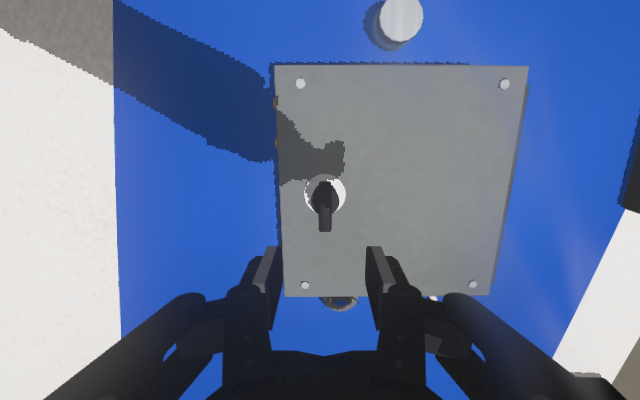

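View pics/side2.png

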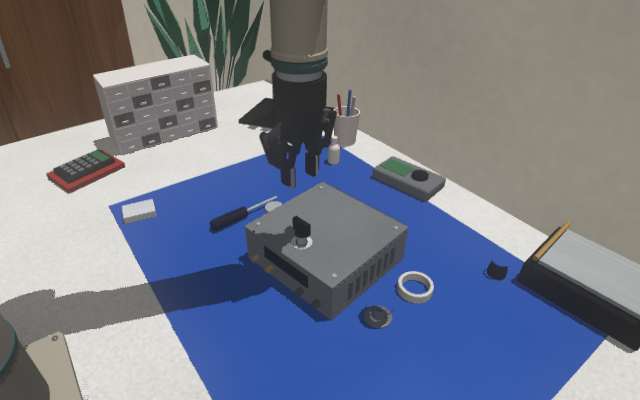

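Request:
send_rows --rows '[{"travel":[0.0007,-0.0011,0.04],"dr":[0,0,0],"hand":0},{"travel":[0,0,0.03],"dr":[0,0,0],"hand":0},{"travel":[0,0,0.02],"dr":[0,0,0],"hand":0},{"travel":[0,0,0.012],"dr":[0,0,0],"hand":0},{"travel":[0,0,0],"dr":[0,0,0],"hand":0},{"travel":[0,0,0],"dr":[0,0,0],"hand":0}]' --newtons 40

```text
clock: 8.95
ee_pos: [505.1, -8.9, 107.5]
eef_rot: [0.0, 0.996, 0.088, 0.0]
wrist_force: [-0.1, -0.6, 0.1]
opening: 42.5
```

Request:
send_rows --rows '[{"travel":[0,0,0],"dr":[0,0,0],"hand":-1},{"travel":[0,0,0],"dr":[0,0,0],"hand":-1},{"travel":[0,0,0],"dr":[0,0,0],"hand":-1},{"travel":[0,0,0],"dr":[0,0,0],"hand":-1},{"travel":[0,0,0],"dr":[0,0,0],"hand":-1},{"travel":[0,0,0],"dr":[0,0,0],"hand":-1}]' --newtons 40

```text
clock: 9.55
ee_pos: [504.5, -9.0, 107.3]
eef_rot: [-0.0, 0.996, 0.088, 0.0]
wrist_force: [-1.1, 0.5, 3.9]
opening: 9.2
```

Run:
```python
from h import *
np.set_printoptions(precision=2,suppress=True)
o=sensors.observe(); print(o['ee_pos'],o['eef_rot'],o['opening'],o['wrist_force'],o['torque'])
s=snap('side'); a=s['frame'][110:340,190:460]
cv2.imwrite('pics/side3.png',cv2.resize(cv2.cvtColor(a,cv2.COLOR_RGB2BGR),None,fx=2.5,fy=2.5,interpolation=cv2.INTER_CUBIC))
```

```text
[504.49  -9.02 107.3 ] [-0.    1.    0.09  0.  ] 9.186487184759955 [-1.12  0.49  3.86] [-0.1   0.35  0.04]
```

View pics/side3.png

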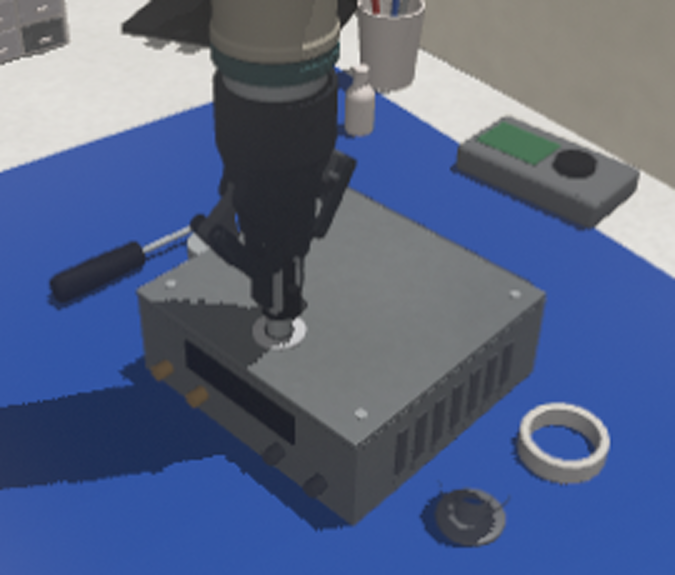

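The fingers hold the wing (opening 9.2 mm), with the tips above the shank. Next I push and feel for the floor.

Request:
send_rows --rows '[{"travel":[0,0,0.002],"dr":[0,0,0],"hand":-1},{"travel":[0,0,0.002],"dr":[0,0,0],"hand":-1},{"travel":[0,0,0.001],"dr":[0,0,0],"hand":-1},{"travel":[0,0,0],"dr":[0,0,0],"hand":-1}]'

```text
clock: 10.0
ee_pos: [504.5, -9.0, 101.9]
eef_rot: [0.0, 0.996, 0.088, -0.0]
wrist_force: [-2.9, -0.3, 4.2]
opening: 9.1
```

Request:
send_rows --rows '[{"travel":[0,0,0.0005],"dr":[0,0,0],"hand":-1},{"travel":[0,0,0.0005],"dr":[0,0,0],"hand":-1},{"travel":[0,0,0],"dr":[0,0,0],"hand":-1}]'

```text
clock: 10.3
ee_pos: [504.5, -9.0, 101.1]
eef_rot: [0.0, 0.996, 0.088, -0.0]
wrist_force: [-2.5, -0.8, 4.5]
opening: 9.2
```

Request:
send_rows --rows '[{"travel":[0,0,0.0005],"dr":[0,0,0],"hand":-1},{"travel":[0,0,0.0005],"dr":[0,0,0],"hand":-1},{"travel":[0,0,0],"dr":[0,0,0],"hand":-1}]'

```text
clock: 10.6
ee_pos: [504.5, -9.1, 100.6]
eef_rot: [-0.0, 0.996, 0.087, 0.0]
wrist_force: [-4.2, -0.4, 11.6]
opening: 9.2
```

Request:
send_rows --rows '[{"travel":[0,0,0.0005],"dr":[0,0,0],"hand":-1},{"travel":[0,0,0],"dr":[0,0,0],"hand":-1},{"travel":[0,0,0],"dr":[0,0,0],"hand":-1}]'

```text
clock: 10.9
ee_pos: [504.6, -9.1, 100.5]
eef_rot: [-0.0, 0.996, 0.087, 0.0]
wrist_force: [-4.1, -0.7, 15.0]
opening: 8.9
```

The floor is felt at about 6.7 mm of travel, with 15 N in all. I'll ease off slightly and turn while watching the force.

Request:
send_rows --rows '[{"travel":[0,0,-0.0003],"dr":[0,0,0],"hand":-1},{"travel":[0,0,0],"dr":[0,0,0.05],"hand":-1},{"travel":[0,0,0],"dr":[0,0,0.05],"hand":-1},{"travel":[0,0,0],"dr":[0,0,0.05],"hand":-1},{"travel":[0,0,0],"dr":[0,0,0],"hand":-1}]'

```text
clock: 11.4
ee_pos: [504.7, -9.1, 100.6]
eef_rot: [-0.0, 1.0, 0.012, 0.0]
wrist_force: [-2.7, -0.1, 12.2]
opening: 8.9
```

Run:
```python
from h import *
o=sensors.observe(); print(o['ee_pos'],o['wrist_force'],o['torque'])
```

```text
[504.70036406  -9.06959402 100.59100174] [-2.65590381 -0.12185907 12.1928174 ] [-0.05230717  0.71520053 -0.01168164]
```

Request:
send_rows --rows '[{"travel":[0,0,0],"dr":[0,0,0.07],"hand":-1},{"travel":[0,0,0],"dr":[0,0,0.07],"hand":-1},{"travel":[0,0,0],"dr":[0,0,0.06],"hand":-1},{"travel":[0,0,0],"dr":[0,0,0],"hand":-1}]'

```text
clock: 11.8
ee_pos: [504.9, -9.1, 100.6]
eef_rot: [-0.0, 0.996, -0.088, 0.0]
wrist_force: [-3.4, 0.1, 12.2]
opening: 8.7
```

Run:
```python
from h import *
o=sensors.observe(); print(o['ee_pos'],o['eef_rot'],o['wrist_force'],o['torque'])
```

```text
[504.90816649  -9.1070209  100.60839937] [-7.75054758e-05  9.96122204e-01 -8.79791609e-02  4.63685494e-04] [-3.35502265  0.11181226 12.24421388] [-0.13883491  0.59646562 -0.03701099]
```

It's past the 0.18 rad block with only 0.037 N m, so the pin is running under the roof. Continuing.

Request:
send_rows --rows '[{"travel":[0,0,0],"dr":[0,0,0.08],"hand":-1},{"travel":[0,0,0],"dr":[0,0,0.08],"hand":-1},{"travel":[0,0,0],"dr":[0,0,0.08],"hand":-1},{"travel":[0,0,0],"dr":[0,0,0.08],"hand":-1},{"travel":[0,0,0],"dr":[0,0,0.08],"hand":-1},{"travel":[0,0,0],"dr":[0,0,0],"hand":-1}]'

```text
clock: 12.4
ee_pos: [505.3, -9.3, 100.6]
eef_rot: [-0.0, 0.959, -0.284, 0.001]
wrist_force: [-3.2, -0.9, 10.9]
opening: 9.1
```

Request:
send_rows --rows '[{"travel":[0,0,0],"dr":[0,0,0.08],"hand":-1},{"travel":[0,0,0],"dr":[0,0,0.08],"hand":-1},{"travel":[0,0,0],"dr":[0,0,0.08],"hand":-1},{"travel":[0,0,0],"dr":[0,0,0.08],"hand":-1},{"travel":[0,0,0],"dr":[0,0,0.08],"hand":-1},{"travel":[0,0,0],"dr":[0,0,0],"hand":-1}]'

```text
clock: 13.0
ee_pos: [505.5, -9.7, 100.6]
eef_rot: [0.0, 0.883, -0.469, 0.001]
wrist_force: [-1.2, -0.7, 11.1]
opening: 9.1
```

Run:
```python
from h import *
o=sensors.observe(); print(o['ee_pos'],o['eef_rot'],o['wrist_force'],o['torque'],o['joints'])
```

```text
[505.52509138  -9.6969082  100.63536127] [ 2.70505325e-05  8.83127423e-01 -4.69131586e-01  1.22821084e-03] [-1.20757029 -0.67443589 11.10507917] [-0.25755513  0.53553922 -0.02283856] [-0.46134273  0.72923574  0.66140965  2.04710755 -0.77145966  0.62566161
 -0.24549738]
```

Request:
send_rows --rows '[{"travel":[0,0,0],"dr":[0,0,0.08],"hand":-1},{"travel":[0,0,0],"dr":[0,0,0.08],"hand":-1},{"travel":[0,0,0],"dr":[0,0,0.08],"hand":-1},{"travel":[0,0,0],"dr":[0,0,0.08],"hand":-1},{"travel":[0,0,0],"dr":[0,0,0.08],"hand":-1},{"travel":[0,0,0],"dr":[0,0,0],"hand":-1}]'

```text
clock: 13.6
ee_pos: [505.6, -10.1, 100.6]
eef_rot: [0.0, 0.772, -0.635, 0.002]
wrist_force: [-1.1, -1.2, 11.2]
opening: 9.2
```

Run:
```python
from h import *
o=sensors.observe(); print(o['ee_pos'],o['eef_rot'],o['wrist_force'],o['torque'])
```

```text
[505.6438093  -10.1010097  100.64404873] [ 2.39157984e-05  7.72302578e-01 -6.35252945e-01  1.55664265e-03] [-1.10070021 -1.18407901 11.18604868] [-0.3810756   0.50982884 -0.07044481]
```

Request:
send_rows --rows '[{"travel":[0,0,-0.001],"dr":[0,0,0],"hand":-1},{"travel":[0,0,-0.001],"dr":[0,0,0],"hand":-1},{"travel":[0,0,-0.001],"dr":[0,0,0],"hand":-1},{"travel":[0,0,0],"dr":[0,0,0],"hand":-1}]'

```text
clock: 14.0
ee_pos: [505.6, -10.0, 103.3]
eef_rot: [0.0, 0.773, -0.635, 0.001]
wrist_force: [0.0, -2.2, 3.8]
opening: 9.4
```

Request:
send_rows --rows '[{"travel":[0,0,0],"dr":[0,0,0],"hand":0},{"travel":[0,0,0],"dr":[0,0,0],"hand":0},{"travel":[0,0,0],"dr":[0,0,0],"hand":0},{"travel":[0,0,0],"dr":[0,0,0],"hand":0},{"travel":[0,0,0],"dr":[0,0,0],"hand":0},{"travel":[0,0,-0.02],"dr":[0,0,0],"hand":0},{"travel":[0,0,-0.04],"dr":[0,0,0],"hand":0},{"travel":[0,0,-0.04],"dr":[0,0,0],"hand":0},{"travel":[0,0,-0.01],"dr":[0,0,0],"hand":0},{"travel":[0,0,0],"dr":[0,0,0],"hand":0}]'

```text
clock: 15.0
ee_pos: [505.5, -8.9, 214.1]
eef_rot: [-0.001, 0.773, -0.634, 0.001]
wrist_force: [-0.6, 0.3, -0.4]
opening: 42.6
```

Run:
```python
from h import *
np.set_printoptions(precision=2,suppress=True)
for n in ['wrist','side']:
    s=snap(n,n+'4.png')
    C=cloud(s); ok=s['range_z']>0
    w=ok&(C[...,2]>112)&(C[...,2]<140)&(np.hypot(C[...,0]-504,C[...,1]+10)<28)
    P=C[w]; print(n,'wing',len(P), P.mean(0),np.percentile(P[:,2],[5,50,95]))
    zt=np.median(P[:,2]); T=P[abs(P[:,2]-zt)<3]
    print(cv2.minAreaRect(T[:,:2].astype(np.float32)))
    f=ok&(abs(C[...,0]-600)<50)&(abs(C[...,1]-0)<60)&(abs(C[...,2]-81)<25); Q=C[f]
    c=Q.mean(0);print('cover',len(Q),c,np.linalg.svd(Q-c,full_matrices=False)[2][2])
```

```text
wrist wing 596 [506.9   -9.39 126.69] [120.89 127.32 128.63]
((505.1863708496094, -9.874664306640625), (35.53474426269531, 9.68674087524414), 10.926722526550293)
cover 17642 [602.48   0.73  80.41] [ 0. -0. -1.]
side wing 198 [501.11 -13.51 123.11] [113.54 124.38 129.78]
((503.5429382324219, -11.652188301086426), (35.06140899658203, 9.955306053161621), 7.428255081176758)
cover 2051 [598.82  -3.64  81.59] [-0.    0.01  1.  ]
```

View pics/wrist4.png

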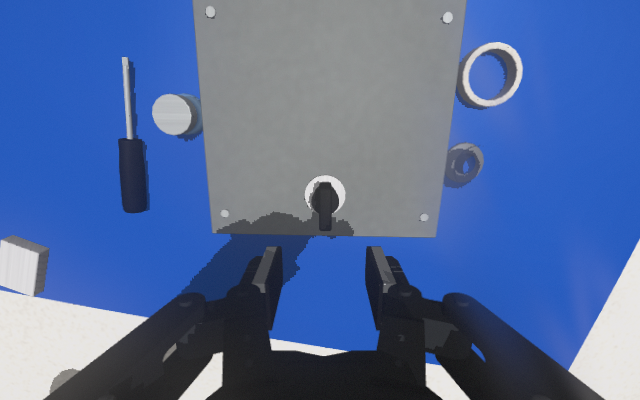

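View pics/side4.png

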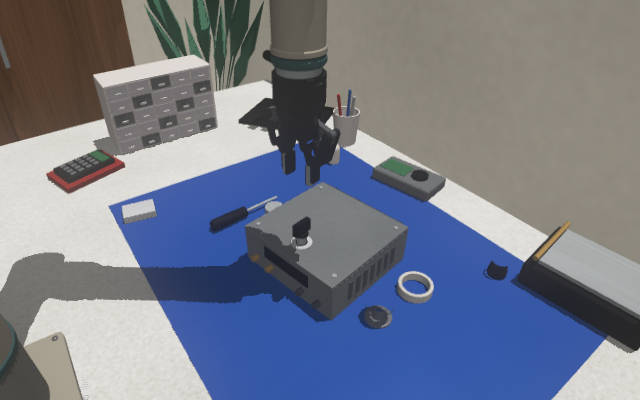

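Run:
```python
from h import *
o=sensors.observe(); print(o['clock'],o['wrist_force']); print(bot.sign_off())
```

```text
15.1 [-0.72300638  1.30365957 -0.64520094]
the job is handed in; nothing more can be done
None
```

I shut the cover, pushed the stud in, turned it a quarter turn clockwise to lock it, and let go. I handed the job in at 15.1 s, with the gripper clear of everything.

- **Cover:** I pressed it down until it met its firm stop at 81 mm. The last pictures show it flat at about 80.4 to 81.6 mm.
- **Stud push:** I felt the floor at about 6.7 mm of travel. The total push peaked at about 15 N in the readings, which I took at the end of each short move. I eased it to 11–12 N before turning.
- **Stud turn:** The gripper turned it 1.55 rad. It passed the 0.18 rad block with only about 0.04 N m, so the pin was running under the roof.
- **Lock:** The last pictures show the wing lying along the case's x axis. The wrist camera puts its top about 2 mm lower than when fully out, as expected for the locking notch. I did not test the lock by trying to turn the stud back.
- **Bystanders:** The screwdriver, jar, spool and tape were not touched and look unmoved in the pictures.

The side camera's reading of the wing's top height was too sparse to confirm the 2 mm drop. Its wing angle differed from the wrist camera's by about 3.5°.

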